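# Clamp the flanged tube joint

## Robot

A 6-joint arm with a two-finger parallel gripper is mounted at the origin on a cart in front of the work surface, level with it; the furniture and walls round the work are solid. World frame = base frame: x ahead of the robot, y to its left, z up, the work surface at z = 0. Lengths are in m, angles in rad, forces in N, time in s.
With the tool pointing down it reaches from about 0.35 to 0.975 m from the base axis. Payload 4.9 kg.
Tool frame: the origin (TCP) lies on the centre line of the jaws, within the pads' length; the fingertips stand 8 mm ahead of it and the grasp point (between the pads) lies 11 mm behind it; z points along the fingers, y is the direction in which the jaws open and shut (so a half turn about z gives the same grasp; the last joint's range is limited). The gripper opens to 85 mm and grips with 20 to 120 N. Pads are 22 mm wide; open, the fingers measure 114 mm over their backs; the gripper's body (76 mm by 85 mm) begins 54 mm behind the grasp point. The pads swing forward as they close: fully open they stand 13 mm farther back than shut.
Start: joints at [0.991, 0.053, 1.613, -0, 1.476, -0.119], TCP at [0.278, 0.56, 0.207] pointing down, gripper open.
Joint ranges: [-3.01, 3.01], [-1.01, 2.22], [0.06, 2.58], [-1.02, 4.17], [0.09, 2.62], [-3.14, 3.14]. Speed limits (rad/s): [2.57, 2.57, 3.14, 3.14, 3.14, 3.14].

## Interface

Orientations are given as a rotation vector (axis times angle).
In Python, from station import get_obs, get_image, calibration, finish_job gives the robot as it stands. The module is installed in compiled form; this text tells all that it offers.
- The arm moves only by the shell command python3 -m jog 'ROWS' [FORCE]. ROWS is JSON, a list of rows, each a list of 7 numbers: the shift along the tool's x, y, z in cm, then the turn, a rotation vector about the tool's x, y, z in rad, then the closure in counts, from 0 (fully open) to 255 (shut). In form: [[dx, dy, dz, ax, ay, az, jaw], ...]. A call has 1 to 8 rows; each row is the pose to reach, as a shift and turn from the pose measured when the call began, along the tool's axes at that moment; what a row does not reach only later rows make up. A row lasts 1/12 s, in which the tool goes at most 41.7 mm and 7.16 degrees, less where a joint would pass 70% of its speed; a pose out of reach is approached as far as the arm can. A call with a gripper value outside its range is refused whole. The fingers move at their own pace and stop on an object; FORCE is the grip in N (left out, the last holds). Time passes only in rows, so rows that repeat a pose let the fingers close. It gives the time, the measured TCP pose, the force and the opening at its end, in the units of the state.
- get_obs(): the state, without advancing time (a new reading comes with each control period).
- get_image(name): name is "scene" or "top" or "wrist"; returns the picture (400x640x3 uint8, red, green, blue); there is no depth.
- calibration(name): a dict with "vfov" (degrees; the focal length in pixels is half the picture's height over the tangent of half this angle, whatever the lens; pixels are square), "cx", "cy" (the principal point, pixels), "dist_coeffs" ([k1, k2, p1, p2, k3] as OpenCV has them; the pictures are not rectified), "R" (3x3) and "t" (3): a world point X has camera coordinates R X + t. Camera axes: x right, y down, z forward; pixel columns grow to the right and rows downward; lengths in m; the calibration is good to about 2 mm. A picture is of the moment at which its call begins: read the wrist's pose just before it. calibration takes no time and is no camera call; for the wrist camera it gives the pose at the moment of the call.
- finish_job(): hands the job in, once; it reports no verdict.
The state is a dict: "t": time; "q": joint angles; "dq": joint speeds; "effort": joint torques, N m; "tool_pos": TCP position; "tool_rot": TCP orientation; "contact_force": force on the tool from outside, world axes, zero at the start; "wrist_torque": the same for the moment, N m; "opening": finger opening in m.
Only numpy, scipy, OpenCV 4.12 (cv2) and the standard library are available. Lean on these libraries where they do the work, as an engineer would, in place of code of your own. Each camera call takes 0.05 s, during which the arm holds its last target. There are 200 camera calls.

## Task

Two small clamp stands are on the bench; on one of them the joint is complete: a second flanged end, with a brass nozzle on it, sits on the flange. On that stand, swing the open half of the clamp ring fully shut round the two flanges, and then swing the latch bolt across until it is fully home in the ring's fork. Leave the open ring of the other stand, where there is only a bare flange, as it is.

Things in the scene. Friction and masses are not known exactly. Their poses are not given: they have to be found in the camera images.
- stand: The stand with the complete joint (upper flange and brass nozzle), fixed to the bench: 96x96x10 mm base plate, steel tube, two 56 mm flanges meeting 90 mm above the bench; nozzle tip at 150 mm. Origin under the middle of the base plate, on the tube's axis, z up. The fixed half of the ring is on its +x side. The ring is 80 mm across, its top 100 mm above the bench.
- ring (a joint): Swinging half of that stand's ring, rad: 0 = fully shut against its stop, growing to at most 1.8 as it opens (counterclockwise seen from above) about a vertical hinge at x = 0, y = -40 mm in the stand's frame. Light friction (about 1 N at its post) keeps it where it is left; no spring.
- latch (a joint): Latch bolt of that stand, rad: 0 = fully home against its stop, lying along the stand's -x through the fork on the ring's free end; growing to at most 2.2 as it opens (clockwise seen from above) about a vertical pivot at x = 14, y = 50 mm in the stand's frame. Friction as the ring's; no spring.
- ring_post (a point): Grip post of the swinging half: upright round steel post, 12 mm across, its top 145 mm above the bench, free to be gripped or pushed over its upper 42 mm. The point is on its axis 128 mm above the bench, 65 mm from the hinge; with the ring shut it is at x = -58, y = -10 mm in the stand's frame.
- latch_post (a point): Grip post at the end of the latch bolt: upright round steel post, 12 mm across, its top 145 mm above the bench, free to be gripped or pushed over its upper 42 mm. The point is on its axis 128 mm above the bench, 46 mm from the latch pivot; with the latch home it is at x = -32, y = 50 mm in the stand's frame.
- spare_ring_post (a point): The same grip post on the open ring of the other stand, which has only the bare lower flange and no nozzle; to be left alone.

How it is judged:
On the way, in this order (a step that is already met when the one before it is completed fails the run):
1. the ring is swung shut round the flanges while the latch is still open (value of joint ring below 0.175 rad and value of joint latch above 0.7 rad), for 0.2 s.
2. the latch is swung home with the ring shut (value of joint each of ring, latch below 0.175 rad), for 0.2 s.
At the end, for the whole second after the job is handed in: On the stand with the nozzle the ring is shut and the latch home, each within 10 degrees of its stop and at rest; the other stand's ring has not been moved (its post within 20 mm of where it was) (all of step 2 and velocity of joint ring between -0.05 and 0.05 rad/s and velocity of joint latch between -0.05 and 0.05 rad/s and distance of spare_ring_post from where it was at the start of the episode below 0.02 m); the robot touches nothing.
It fails at once if the latch is swung home while the ring is still open (value of joint latch below 0.3 rad and value of joint ring above 0.3 rad).
It fails at once if the other stand's ring is moved (distance of spare_ring_post from where it was at the start of the episode above 0.02 m).
It also fails if it takes over 42 s, if anything falls off the work surface, if the arm or the gripper's body presses on something with over 40 N, if the wrist force passes 120 N, or if a joint passes its speed limit or range.

## Working session

There is one attempt and no reset: what is moved stays moved. The work goes in short steps, Python scripts to look and compute and a shell command to move; the robot and the scene stay as the last step left them, time stands still between calls to the robot, and variables do not carry over. Pictures are saved under pics/ and viewed, about 8 in all and at most 12, crops included, and the job is handed in when it is done.

```bash
mkdir -p pics
python3 - <<'E'
from station import *
import cv2,numpy as np
o=get_obs();print(o['t'],o['tool_pos'],o['tool_rot'],o['opening'])
for n in('scene','top'):
    cv2.imwrite(f'pics/{n}0.png',get_image(n)[:,:,::-1]);c=calibration(n)
    print(n,c['vfov'],c['cx'],c['cy'],c['dist_coeffs'],np.round(c['R'],3).tolist(),c['t'])
E
```

```text
0.0 [0.27752332 0.55922745 0.20565085] [-0.71721565 -3.05790016  0.00312558] 0.08528276138416031
scene 57.69830678618717 319.1162941886241 197.78837897874354 [-0.03095443  0.          0.          0.          0.        ] [[0.878, -0.479, 0.012], [-0.313, -0.593, -0.742], [0.363, 0.647, -0.67]] [-0.49611949  0.24902218  0.69598592]
top 49.96881467226486 315.84372415492413 200.05156242483386 [0.01645883 0.         0.         0.         0.        ] [[0.024, -0.999, -0.027], [-0.99, -0.019, -0.141], [0.141, 0.031, -0.99]] [0.0098658  0.54969941 0.91795315]
```

View pics/top0.png

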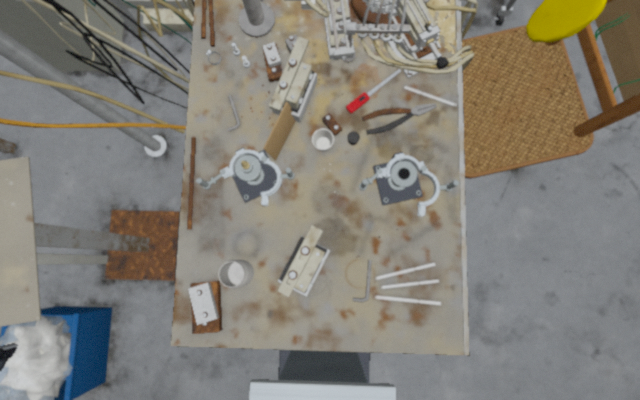

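View pics/scene0.png

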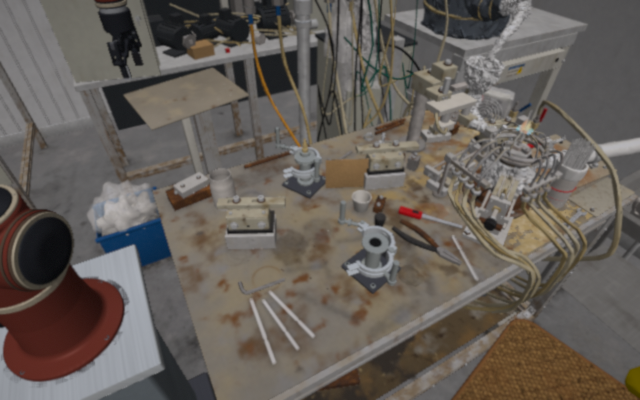

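The joint with the brass nozzle is the left stand, around (250,172) in top. The bare one is at (403,175). I'll zoom in on the left stand in both views.

```bash
cat > h.py <<'E'
from station import *
import cv2,numpy as np
def K(c):
    f=200/np.tan(np.radians(c['vfov'])/2);return np.array([[f,0,c['cx']],[0,f,c['cy']],[0,0,1]])
def ray(c,uv,z):
    n=cv2.undistortPoints(np.array([[uv]],float),K(c),np.array(c['dist_coeffs']))[0,0]
    R=np.array(c['R']);t=np.array(c['t']);o=-R.T@t;d=R.T@np.r_[n,1];return o+d*(z-o[2])/d[2]
def proj(c,X):
    R=np.array(c['R']);return cv2.projectPoints(np.atleast_2d(X).astype(float),cv2.Rodrigues(R)[0],np.array(c['t']),K(c),np.array(c['dist_coeffs']))[0][:,0]
E
python3 - <<'E'
from h import *
a=cv2.imread('pics/top0.png')[135:215,190:300];b=cv2.imread('pics/scene0.png')[120:200,260:340]
r=lambda i:cv2.resize(i,None,fx=7,fy=7,interpolation=cv2.INTER_CUBIC)
cv2.imwrite('pics/z1.png',r(a));cv2.imwrite('pics/z2.png',r(b))
c=calibration('top')
print(ray(c,(247,168),.15),ray(c,(403,175),.09))
E
```

```text
[0.59557224 0.15747701 0.15      ] [ 0.59925711 -0.16289434  0.09      ]
```

View pics/z1.png

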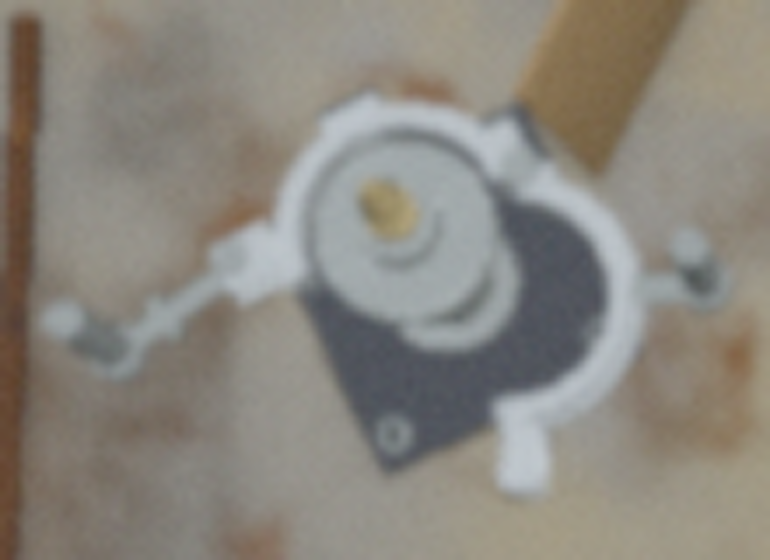

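View pics/z2.png

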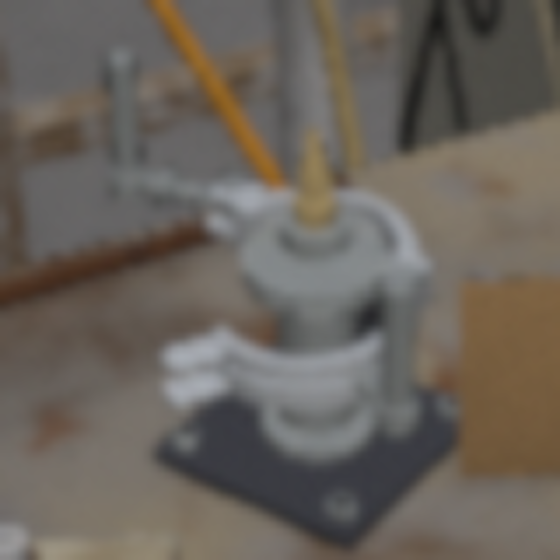

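```bash
cat > m.py <<'E'
from h import *
from scipy.optimize import least_squares
c=calibration('top')
P=lambda zx,zy,z:ray(c,(190+zx/7,135+zy/7),z)[:2]
n=P(373,192,.148);h=P(518,150,.106);l=P(237,262,.1);rp=P(690,245,.145);lp=P(62,320,.145)
print(n,h,l,rp,lp)
L=np.array([[0,0],[0,-.04],[.014,.05]]);M=np.array([n,h,l])
def T(p,q): s,k=np.sin(p[2]),np.cos(p[2]);return p[:2]+q@np.array([[k,s],[-s,k]])
p=least_squares(lambda p:(T(p,L)-M).ravel(),[*n,2.]).x
print('pose',p,'res mm',1e3*(T(p,L)-M))
def loc(w): s,k=np.sin(p[2]),np.cos(p[2]);return (w-p[:2])@np.array([[k,-s],[s,k]])
a=loc(rp)-[0,-.04];b=loc(lp)-[.014,.05]
print('ring r',np.hypot(*a),'ang',np.arctan2(a[1],a[0])-np.arctan2(.03,-.058),'latch r',np.hypot(*b),'ang',-(np.arctan2(b[1],b[0])-np.pi))
E
python3 m.py
python3 - <<'E'
from h import *
c=calibration('scene');print(ray(c,(260+120/7,120+55/7),.145), 'latch post scene'); print(ray(c,(260+315/7,120+135/7),.15),'nozzle')
print(proj(c,[[.615,.12,.145]]))
E
```

```text
[0.60728036 0.16588118] [0.63064534 0.13128943] [0.59594163 0.21608254] [0.59405665 0.07460353] [0.56887103 0.25421696]
pose [0.60899766 0.16582719 0.53950584] res mm [[ 1.71729841 -0.0539905 ]
 [-1.09919914  0.21924791]
 [-0.6180993  -0.16525748]]
ring r 0.0670648987127749 ang -5.332184885657144 latch r 0.046546750185368524 ang 1.5058642039471708
[0.57270813 0.25130518 0.145     ] latch post scene
[0.61001314 0.16032233 0.15      ] nozzle
[[314.20354163 148.41294065]]
```

Two views agree to within a few mm. The stand is at (0.609, 0.166) with yaw 0.54, ring ≈ 0.95 rad and latch ≈ 1.5 rad. I'll move above the ring post.

```bash
python3 -m jog '[[-49.9,-29.4,-1.5,0,0,-0.995,110],[-49.9,-29.4,-1.5,0,0,-0.995,110],[-49.9,-29.4,-1.5,0,0,-0.995,110],[-49.9,-29.4,-1.5,0,0,-0.995,110],[-49.9,-29.4,-1.5,0,0,-0.995,110],[-49.9,-29.4,-1.5,0,0,-0.995,110],[-49.9,-29.4,-1.5,0,0,-0.995,110],[-49.9,-29.4,-1.5,0,0,-0.995,110]]' 20
cat > d.py <<'E'
import sys;from h import *
from scipy.spatial.transform import Rotation as Ro
# usage: x y z jawdeg -> tool-frame shift (cm) and turn
x,y,z,j=map(float,sys.argv[1:]);o=get_obs();R=Ro.from_rotvec(o['tool_rot']).as_matrix()
p=np.array(o['tool_pos']);a=np.radians(j);yt=np.array([np.cos(a),np.sin(a),0])
if yt@R[:,1]<0:yt=-yt
zt=np.array([0,0,-1.]);G=np.c_[np.cross(yt,zt),yt,zt]
print('t',o['t'],'p',p.round(4),'jaw deg',np.degrees(np.arctan2(R[1,1],R[0,1])),'F',np.round(o['contact_force'],1),'open',o['opening'],'q6',o['q'][5])
print('shift cm',(R.T@(np.array([x,y,z])-p)*100).round(2),'turn',Ro.from_matrix(R.T@G).as_rotvec().round(3))
E
python3 d.py .594 .075 .22 120.5
```

```text
t: 0.77
tool_pos: [0.4477, 0.2987, 0.2142]
tool_rot: [0.737, -3.052, 0.002]
contact_force: [0.7, -0.2, 0.0]
opening: 0.0485
t 0.7667 p [0.4477 0.2987 0.2142] jaw deg 117.15329879876715 F [ 0.7 -0.2  0. ] open 0.04854277551079158 q6 -1.5941476136944248
shift cm [ -2.81 -26.58  -0.57] turn [-0.001 -0.002 -0.058]
```

```bash
python3 -m jog '[[-2.8,-26.6,-0.6,0,0,-0.058,110],[-2.8,-26.6,-0.6,0,0,-0.058,110],[-2.8,-26.6,-0.6,0,0,-0.058,110],[-2.8,-26.6,-0.6,0,0,-0.058,110],[-2.8,-26.6,-0.6,0,0,-0.058,110],[-2.8,-26.6,-0.6,0,0,-0.058,110],[-2.8,-26.6,-0.6,0,0,-0.058,110],[-2.8,-26.6,-0.6,0,0,-0.058,110]]'
python3 - <<'E'
from h import *
c=calibration('wrist');cv2.imwrite('pics/w1.png',get_image('wrist')[:,:,::-1])
for z in(.103,.145):print(proj(c,[[.594,.075,z]]))
np.savez('w1.npz',**{k:np.array(v) for k,v in c.items()})
E
python3 d.py .594 .075 .12 120.5
```

```text
t: 1.43
tool_pos: [0.5955, 0.0709, 0.2196]
tool_rot: [0.817, -3.031, 0.003]
contact_force: [-1.6, -0.3, 0.6]
opening: 0.0482
[[331.2672376  184.58719095]]
[[331.96296172 196.5028084 ]]
t 1.4833 p [0.5944 0.0729 0.2195] jaw deg 120.28506476421984 F [-0.6  0.2  0.3] open 0.048694299875438225 q6 -2.1005648252716282
shift cm [-0.1   0.2   9.95] turn [ 0.    -0.003 -0.004]
```

View pics/w1.png

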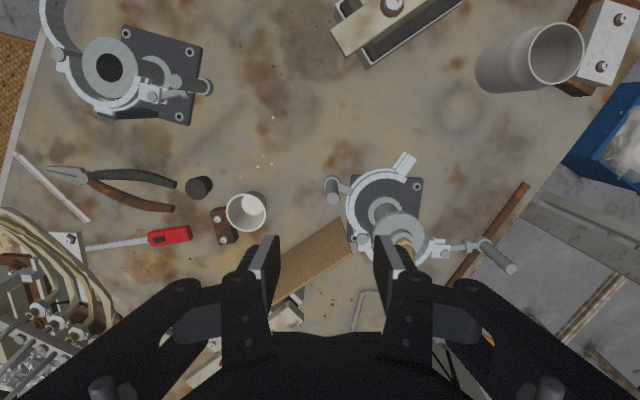

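The post shows at about (332,185–200), matching the prediction of (332,184–196). The jaws straddle it and the nozzle clears them, so I'll descend and grip.

```bash
python3 -m jog '[[-0.1,0.2,5,0,0,0,110],[-0.1,0.2,9.9,0,0,0,110],[-0.1,0.2,9.9,0,0,0,110],[-0.1,0.2,9.9,0,0,0,110],[-0.1,0.2,9.9,0,0,0,255],[-0.1,0.2,9.9,0,0,0,255],[-0.1,0.2,9.9,0,0,0,255],[-0.1,0.2,9.9,0,0,0,255]]' 20
python3 -m jog '[[0,0,0,0,0,0,255],[0,0,0,0,0,0,255],[0,0,0,0,0,0,255]]'
python3 - <<'E'
from h import *
o=get_obs();p=np.array(o['tool_pos'])
from scipy.spatial.transform import Rotation as Ro
R=Ro.from_rotvec(o['tool_rot']).as_matrix()
h=np.array([.6315,.1315]); d=p[:2]-h;print(p,o['contact_force'],o['opening'],'r',np.hypot(*d),np.degrees(np.arctan2(d[1],d[0])))
a0=np.arctan2(d[1],d[0])%(2*np.pi);r=.065
aend=np.radians(183.6-2)
for a in np.linspace(a0,aend,9)[1:]:
    w=np.r_[h+ (r+(np.hypot(*d)-r)*(a-aend)/(a0-aend))*np.array([np.cos(a),np.sin(a)]),p[2]]
    print((R.T@(w-p)*100).round(2))
E
```

```text
t: 2.15
tool_pos: [0.5956, 0.0754, 0.1233]
tool_rot: [-0.821, 3.031, -0.003]
contact_force: [0.1, 0.1, -0.3]
opening: 0.0008
t: 2.4
tool_pos: [0.5961, 0.0754, 0.1244]
tool_rot: [-0.82, 3.03, -0.003]
contact_force: [-0.5, -1.3, -0.5]
opening: -0.0001
[0.59611144 0.07538669 0.12437507] [-0.5217664  -1.31383247 -0.51503334] -5.182123762977559e-05 r 0.06634043704951191 -122.23809066004775
[ 0.31  0.75 -0.  ]
[ 0.53  1.53 -0.01]
[ 0.66  2.33 -0.01]
[ 0.68  3.13 -0.01]
[ 0.61  3.93 -0.01]
[ 0.43  4.71 -0.01]
[ 0.17  5.47 -0.02]
[-0.19  6.18 -0.02]
```

The jaws closed on nothing, so I'll look.

Run:
```python
from h import *
c=calibration('wrist');w=get_image('wrist')[:,:,::-1];t=get_image('top')[:,:,::-1]
o=np.array(get_obs()['tool_pos']);print(proj(c,[o,o+[0,0,.011]]),proj(calibration('top'),[o]))
a=cv2.resize(w[120:340,210:430],(560,560));b=cv2.resize(t[135:215,220:300],(560,560),interpolation=cv2.INTER_CUBIC)
cv2.imwrite('pics/w2.png',cv2.resize(np.hstack([a,b]),(800,400)))
```

```text
[[327.28359947 228.39436037]
 [327.27735278 235.80848891]] [[289.20314379 171.42236484]]
```

View pics/w2.png

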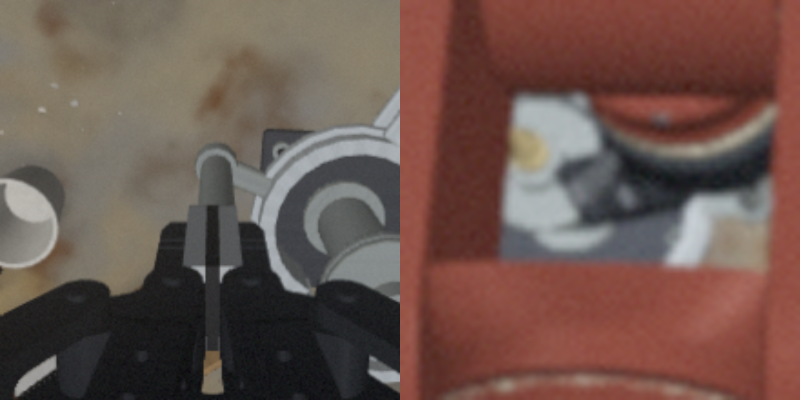

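```bash
python3 - <<'E'
from h import *
from scipy.spatial.transform import Rotation as Ro
c=calibration('wrist');o=get_obs();R=Ro.from_rotvec(o['tool_rot']).as_matrix();p=np.array(o['tool_pos'])
C=-np.array(c['R']).T@c['t'];print('cam in tool mm',R.T@(C-p)*1e3, 'cam z axis in tool',R.T@np.array(c['R'])[2])
for z in(.098,.103,.108):
    X=ray(c,(328.8,206.3),z);print(z,X,'tool mm',(R.T@(X-p)*1e3).round(1))
print(proj(c,[p+R@[0,0,.008],p+R@[.011,0,.008],p+R@[-.011,0,.008],p+R@[0,0,-.02]]))
E
python3 -c "
import cv2
a=cv2.imread('pics/w1.png')[150:270,290:450]
cv2.imwrite('pics/w3.png',cv2.resize(a,(800,600),interpolation=cv2.INTER_CUBIC))"
```

```text
cam in tool mm [  70.50838933   -0.29554261 -167.60715973] cam z axis in tool [-2.79139907e-01 -1.78912858e-04  9.60250426e-01]
0.098 [0.58952201 0.07314445 0.098     ] tool mm [ 6.4  1.3 25.6]
0.103 [0.58810066 0.07227904 0.103     ] tool mm [ 8.1  1.3 20.6]
0.108 [0.58667931 0.07141364 0.108     ] tool mm [ 9.7  1.2 15.6]
[[326.93664135 224.6165487 ]
 [326.94788242 208.20358262]
 [326.92566192 240.4844644 ]
 [327.00981408 243.84053856]]
```

View pics/w3.png

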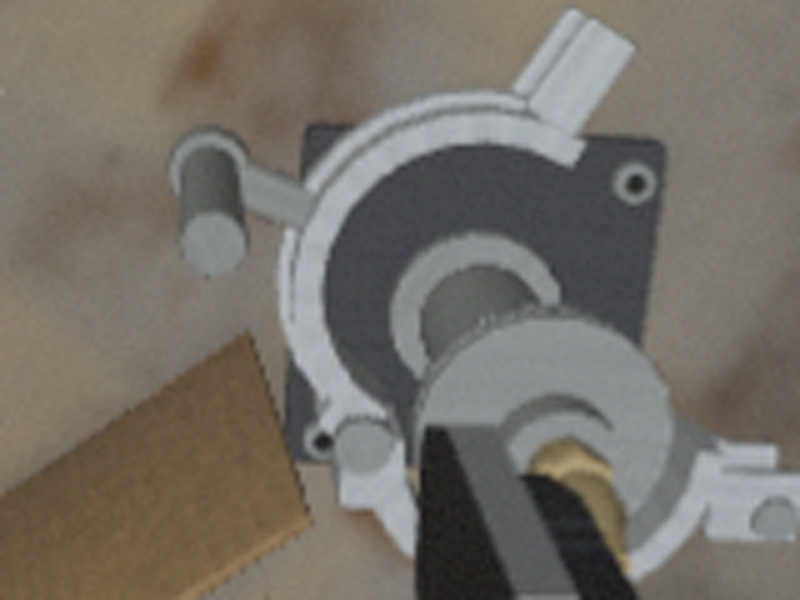

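Run:
```python
from h import *
c=calibration('scene');w=get_image('scene')[:,:,::-1]
p=np.array(get_obs()['tool_pos']);q=proj(c,[p,p-[0,0,.008],[.594,.075,.145],[.594,.075,.103],[.609,.166,.15]]);print((q-[260,90])*7)
cv2.imwrite('pics/s2.png',cv2.resize(w[90:175,260:370],(770,595),interpolation=cv2.INTER_CUBIC))
```

```text
[[390.32979245 541.00642846]
 [390.1890194  559.3649711 ]
 [387.20548867 491.98775834]
 [386.57056472 589.09664871]
 [305.43395421 338.10489783]]
```

View pics/s2.png

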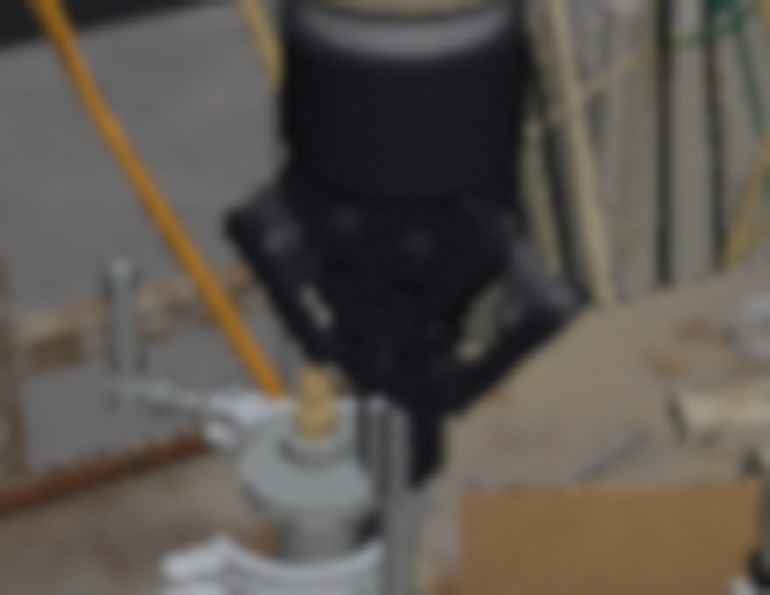

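Both the wrist and scene views show the fingertips just above the post top, about 30 mm higher than the reported TCP implies, at the right x and y. I'll open, go lower in steps while watching the force, then grip.

```bash
python3 -m jog '[[0,0,0,0,0,0,130],[0,0,0,0,0,0,130],[0,0,0,0,0,0,130],[0,0,0.5,0,0,0,130],[0,0,1,0,0,0,130],[0,0,1.5,0,0,0,130],[0,0,1.5,0,0,0,130]]' 20
python3 d.py .594 .075 .09 120.5
python3 -m jog '[[0,0,0,0,0,0,255],[0,0,0,0,0,0,255],[0,0,0,0,0,0,255],[0,0,0,0,0,0,255],[0,0,0,0,0,0,255]]' 20
```

```text
t: 3.13
tool_pos: [0.5944, 0.0753, 0.1063]
tool_rot: [0.821, -3.031, 0.002]
contact_force: [-0.3, 0.3, 0.2]
opening: 0.0418
t 3.1333 p [0.5944 0.0753 0.1063] jaw deg 120.29891131604174 F [-0.3  0.3  0.2] open 0.04179923639093159 q6 -2.0966655883118435
shift cm [ 0.04 -0.01  1.63] turn [-0.    -0.002 -0.004]
t: 3.55
tool_pos: [0.5943, 0.0754, 0.1061]
tool_rot: [0.82, -3.031, 0.001]
contact_force: [1.6, 1.0, -1.4]
opening: 0.0108
```

The post is gripped. The overlap may be shallow, so I'll regrip about 12 mm lower.

```bash
python3 -m jog '[[0,0,0,0,0,0,190],[0,0,0,0,0,0,190],[0,0,0.6,0,0,0,190],[0,0,1.2,0,0,0,190],[0,0,1.2,0,0,0,255],[0,0,1.2,0,0,0,255],[0,0,1.2,0,0,0,255],[0,0,1.2,0,0,0,255]]' 20
python3 - <<'E'
from h import *
o=get_obs();p=np.array(o['tool_pos'])
from scipy.spatial.transform import Rotation as Ro
R=Ro.from_rotvec(o['tool_rot']).as_matrix()
h=np.array([.6315,.1315]); d=p[:2]-h;print(p,o['contact_force'],o['opening'],'r',np.hypot(*d),np.degrees(np.arctan2(d[1],d[0])))
a0=np.arctan2(d[1],d[0])%(2*np.pi);r=.065
aend=np.radians(183.6-2)
for a in np.linspace(a0,aend,9)[1:]:
    w=np.r_[h+ (r+(np.hypot(*d)-r)*(a-aend)/(a0-aend))*np.array([np.cos(a),np.sin(a)]),p[2]]
    print((R.T@(w-p)*100).round(2))
E
```

```text
t: 4.22
tool_pos: [0.5932, 0.0752, 0.0925]
tool_rot: [0.82, -3.028, 0.001]
contact_force: [0.5, -1.1, -8.7]
opening: 0.0111
[0.59316381 0.07518269 0.0924751 ] [ 0.52554551 -1.05498772 -8.72532281] 0.011124075280243298 r 0.06812710672573381 -124.24381369699576
[0.27 0.76 0.  ]
[0.44 1.54 0.  ]
[0.52 2.33 0.  ]
[0.5  3.12 0.  ]
[0.4  3.89 0.01]
[0.2  4.65 0.  ]
[-0.08  5.37  0.  ]
[-0.45  6.05  0.  ]
```

```bash
python3 -m jog '[[0.15,0.4,0,0,0,0,255],[0.27,0.76,0,0,0,0,255],[0.36,1.15,0,0,0,0,255],[0.44,1.54,0,0,0,0,255],[0.49,1.95,0,0,0,0,255],[0.52,2.33,0,0,0,0,255],[0.5,3.12,0,0,0,0,255],[0.5,3.12,0,0,0,0,255]]' 20
python3 d.py .594 .075 .0925 120.5
```

```text
t: 4.88
tool_pos: [0.5704, 0.0988, 0.0924]
tool_rot: [0.818, -3.022, 0.003]
contact_force: [-7.9, -5.4, -0.8]
opening: 0.011
t 4.8833 p [0.5704 0.0988 0.0924] jaw deg 120.30256858589225 F [-7.9 -5.4 -0.8] open 0.011045499913443882 q6 -2.053385196261675
shift cm [-0.84 -3.24 -0.02] turn [ 0.001 -0.011 -0.003]
```

```bash
python3 -m jog '[[-0.07,0.42,0,0,0,0,255],[-0.16,0.85,0,0,0,0,255],[-0.24,1.2,0,0,0,0,255],[-0.32,1.55,0,0,0,0,255],[-0.59,2.34,0,0,0,0,255],[-0.75,2.7,0,0,0,0,255],[-0.9,3.0,0,0,0,0,255],[-0.9,3.0,0,0,0,0,255]]' 20
python3 d.py .594 .075 .0925 120.5
```

```text
t: 5.55
tool_pos: [0.563, 0.13, 0.0925]
tool_rot: [0.819, -3.022, 0.002]
contact_force: [-0.2, -0.4, -3.6]
opening: 0.0112
t 5.55 p [0.563  0.13   0.0925] jaw deg 120.33744030107859 F [-0.2 -0.4 -3.6] open 0.011205267361925229 q6 -1.999761852480673
shift cm [ 0.11 -6.31 -0.01] turn [ 0.002 -0.01  -0.003]
```

No stop felt yet, so I'll push further gently.

```bash
python3 -m jog '[[-0.1,0.17,0,0,0,0,255],[-0.2,0.34,0,0,0,0,255],[-0.3,0.52,0,0,0,0,255],[-0.3,0.52,0,0,0,0,255]]' 20
python3 d.py .594 .075 .0925 120.5
```

```text
t: 5.88
tool_pos: [0.5629, 0.1328, 0.0925]
tool_rot: [0.819, -3.019, 0.012]
contact_force: [-1.0, -13.3, -1.4]
opening: 0.0112
t 5.8833 p [0.5629 0.1328 0.0925] jaw deg 120.3463668912287 F [ -1.  -13.3  -1.4] open 0.011152883455181126 q6 -1.9893086074777238
shift cm [ 0.24 -6.56  0.03] turn [-0.004 -0.015 -0.003]
```

The ring is at its stop, with about 13 N resisting. I'll release, lift, and go over to the latch post.

```bash
python3 -m jog '[[0,0,0,0,0,0,130],[0,0,0,0,0,0,130],[0,0,0,0,0,0,130],[0,0,-4,0,0,0,130],[0,0,-8,0,0,0,130],[0,0,-9,0,0,0,130],[0,0,-9,0,0,0,130]]' 20
python3 d.py .571 .253 .19 78
```

```text
t: 6.47
tool_pos: [0.5674, 0.135, 0.189]
tool_rot: [0.823, -3.03, 0.013]
contact_force: [0.4, 0.9, -0.4]
opening: 0.0418
t 6.4667 p [0.5674 0.135  0.189 ] jaw deg 120.389211753523 F [ 0.4  0.9 -0.4] open 0.04179513190155933 q6 -1.9894639030449843
shift cm [-6.28 10.   -0.2 ] turn [-0.009 -0.001  0.74 ]
```

```bash
python3 -m jog '[[-6.3,10,-0.2,0,0,0.74,110],[-6.3,10,-0.2,0,0,0.74,110],[-6.3,10,-0.2,0,0,0.74,110],[-6.3,10,-0.2,0,0,0.74,110],[-6.3,10,-0.2,0,0,0.74,110],[-6.3,10,-0.2,0,0,0.74,110],[-6.3,10,-0.2,0,0,0.74,110],[-6.3,10,-0.2,0,0,0.74,110]]' 20
python3 d.py .571 .253 .0925 78
python3 - <<'E'
from h import *
c=calibration('wrist');w=get_image('wrist')[:,:,::-1]
q=proj(c,[[.571,.253,.145],[.571,.253,.103],[.563,.131,.145],[.609,.166,.15]]);print((q-[180,100])*2.75)
cv2.imwrite('pics/w4.png',cv2.resize(w[100:300,180:460],None,fx=2.75,fy=2.75))
E
```

```text
t: 7.13
tool_pos: [0.5706, 0.2534, 0.1888]
tool_rot: [-0.323, -3.124, 0.014]
contact_force: [0.6, 0.2, 0.4]
opening: 0.0488
t 7.1333 p [0.5706 0.2534 0.1888] jaw deg 78.18522216711521 F [0.6 0.2 0.4] open 0.04876875777107961 q6 -1.0608540845096557
shift cm [-0.05  0.05  9.63] turn [-0.009  0.     0.003]
[[402.94521581 294.80208709]
 [404.04207583 253.36547347]
 [-24.26319939 350.64931282]
 [134.954363   479.97638365]]
```

View pics/w4.png

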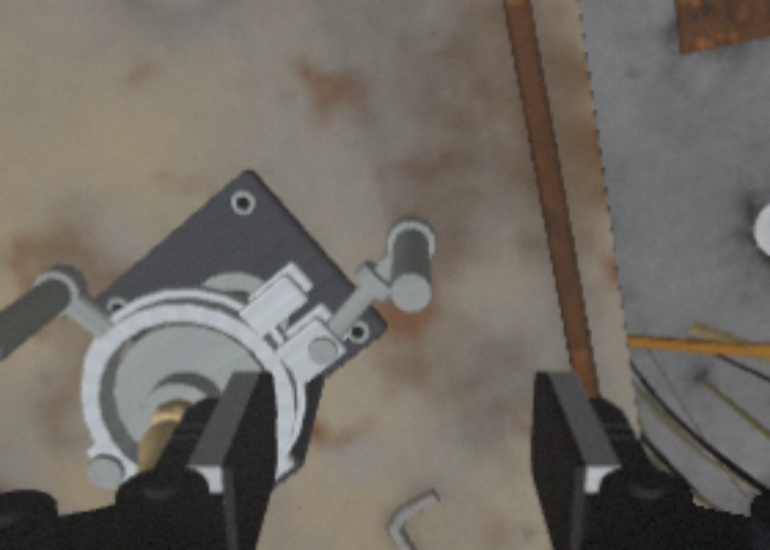

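The ring is visibly shut. The latch post top is at crop (411,293) against a predicted (403,295), so about 3 mm off towards tool +y. I'll descend and grip.

```bash
python3 -m jog '[[-0.05,0.35,4,0,0,0,110],[-0.05,0.35,7.5,0,0,0,110],[-0.05,0.35,9.3,0,0,0,110],[-0.05,0.35,9.3,0,0,0,110],[-0.05,0.35,9.3,0,0,0,255],[-0.05,0.35,9.3,0,0,0,255],[-0.05,0.35,9.3,0,0,0,255],[-0.05,0.35,9.3,0,0,0,255]]' 20
python3 - <<'E'
from h import *
from scipy.spatial.transform import Rotation as Ro
o=get_obs();p=np.array(o['tool_pos']);R=Ro.from_rotvec(o['tool_rot']).as_matrix()
h=np.array([.5953,.2163]);d=p[:2]-h;print(p,o['contact_force'],o['opening'],np.hypot(*d),np.degrees(np.arctan2(d[1],d[0])))
a0=np.arctan2(d[1],d[0]);r0=np.hypot(*d)
for a in np.linspace(a0,np.radians(211),13)[1:]:
    r=.046+(r0-.046)*(1-(a-a0)/(np.radians(211)-a0));w=np.r_[h+r*np.array([np.cos(a),np.sin(a)]),p[2]];print((R.T@(w-p)*100).round(2))
E
```

```text
t: 7.85
tool_pos: [0.5739, 0.2557, 0.099]
tool_rot: [0.323, 3.12, -0.013]
contact_force: [1.1, -1.4, 2.3]
opening: 0.011
[0.57392746 0.25571735 0.09901567] [ 1.14929912 -1.42081546  2.28660316] 0.010967105625256872 0.04483873992510377 118.46705712795541
[ 0.44 -0.41  0.  ]
[ 0.82 -0.88  0.  ]
[ 1.14 -1.4   0.  ]
[ 1.38 -1.96  0.01]
[ 1.55 -2.54  0.01]
[ 1.63 -3.15  0.01]
[ 1.64 -3.76  0.02]
[ 1.56 -4.37  0.02]
[ 1.4  -4.96  0.03]
[ 1.17 -5.53  0.03]
[ 0.86 -6.06  0.04]
[ 0.48 -6.55  0.05]
```

```bash
python3 -m jog '[[0.44,-0.41,0,0,0,0,255],[0.82,-0.88,0,0,0,0,255],[1.14,-1.4,0,0,0,0,255],[1.38,-1.96,0,0,0,0,255],[1.55,-2.54,0,0,0,0,255],[1.63,-3.15,0,0,0,0,255],[1.63,-3.15,0,0,0,0,255]]' 20
python3 - <<'E'
from h import *
from scipy.spatial.transform import Rotation as Ro
o=get_obs();p=np.array(o['tool_pos']);R=Ro.from_rotvec(o['tool_rot']).as_matrix()
h=np.array([.5953,.2163]);d=p[:2]-h;print(p,o['contact_force'],o['opening'],np.hypot(*d),np.degrees(np.arctan2(d[1],d[0])))
a0=np.arctan2(d[1],d[0])%6.2832;r0=np.hypot(*d)
for a in np.linspace(a0,np.radians(213),8)[1:]:
    w=np.r_[h+r0*np.array([np.cos(a),np.sin(a)]),p[2]];print((R.T@(w-p)*100).round(2))
E
```

```text
t: 8.43
tool_pos: [0.5512, 0.2278, 0.0992]
tool_rot: [0.323, 3.119, -0.011]
contact_force: [2.5, -0.2, -5.2]
opening: 0.0112
[0.55115173 0.22777085 0.09920688] [ 2.521482   -0.2184403  -5.17049134] 0.011226453515567388 0.04561414535693035 165.43514543374576
[-0.01 -0.54  0.  ]
[-0.08 -1.08  0.01]
[-0.21 -1.6   0.01]
[-0.4  -2.11  0.02]
[-0.66 -2.58  0.02]
[-0.96 -3.03  0.03]
[-1.32 -3.43  0.03]
```

```bash
python3 -m jog '[[0,-0.54,0,0,0,0,255],[-0.08,-1.08,0,0,0,0,255],[-0.21,-1.6,0,0,0,0,255],[-0.4,-2.11,0,0,0,0,255],[-0.66,-2.58,0,0,0,0,255],[-0.96,-3.03,0,0,0,0,255],[-1.3,-3.4,0,0,0,0,255],[-1.3,-3.4,0,0,0,0,255]]' 20
python3 d.py .57 .2 .0992 78
```

```text
t: 9.1
tool_pos: [0.5518, 0.1983, 0.0991]
tool_rot: [-0.322, -3.117, -0.009]
contact_force: [-13.8, 24.0, 2.5]
opening: 0.0107
t 9.1 p [0.5518 0.1983 0.0991] jaw deg 78.19293084972435 F [-13.8  24.    2.5] open 0.010704218799430131 q6 -1.1529117832699896
shift cm [-1.75  0.54 -0.02] turn [ 0.005 -0.009  0.003]
```

Firm stop, about 28 N. I'll release, lift and check visually.

```bash
python3 -m jog '[[0,0,0,0,0,0,150],[0,0,0,0,0,0,150],[0,0,0,0,0,0,150],[0,0,-4,0,0,0,150],[0,0,-8,0,0,0,150],[4,0,-9,0,0,0,150],[5,0,-9,0,0,0,150],[5,0,-9,0,0,0,150]]' 20
python3 - <<'E'
from h import *
c=calibration('wrist');w=get_image('wrist')[:,:,::-1]
np.savez('w5.npz',**{k:np.array(v) for k,v in c.items()});print(get_obs()['tool_pos'])
cv2.imwrite('pics/w5full.png',w);cv2.imwrite('pics/w5.png',cv2.resize(w[130:330,200:460],None,fx=3,fy=3))
E
```

```text
t: 9.77
tool_pos: [0.5034, 0.2078, 0.1919]
tool_rot: [-0.322, -3.121, -0.009]
contact_force: [0.6, -0.2, -0.1]
opening: 0.0355
[0.50371452 0.20737126 0.19039858]
```

View pics/w5.png

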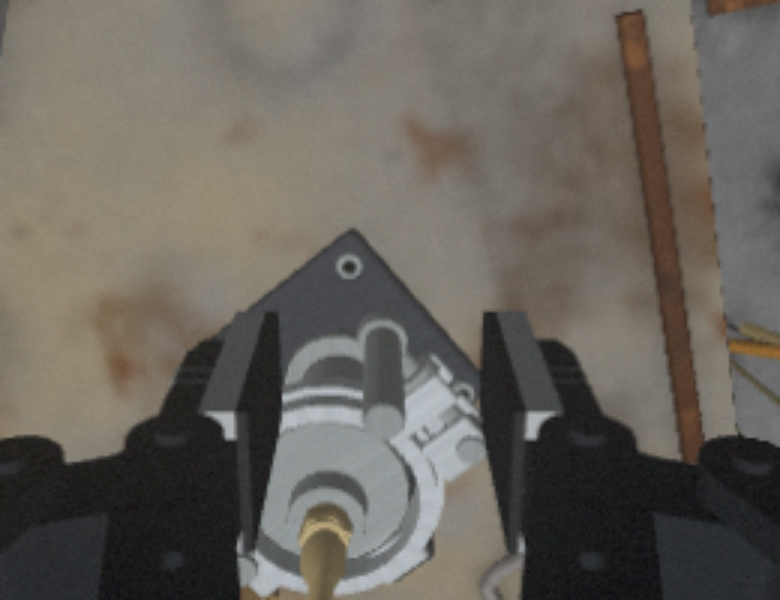

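Run:
```python
from h import *
c=dict(np.load('w5.npz'))
g=lambda u,v,z:ray(c,(200+u/3,130+v/3),z)[:2]
A=lambda d:np.degrees(np.arctan2(d[1],d[0]))
co=g(352,230,.01)
print('edges',A(g(470,355,.01)-co),A(g(240,318,.01)-co))
for z1 in(.1,.103):
  for zt in(.1,.108):
    pv=g(467,450,zt);po=g(382,337,z1);print(zt,pv,po,'bolt',A(po-pv),np.linalg.norm(po-pv))
t=g(385,418,.145);print('post top',t,A(t-pv),np.linalg.norm(t-pv))
print('hinge',g(250,570,.106),'nozzle',g(320,590,.148))
```

```text
edges 29.791865581553445 -62.466330099918956
0.1 [0.60004286 0.21784989] [0.55405445 0.19856679] bolt -157.2515237833059 0.04986754199645573
0.108 [0.59496595 0.21794815] [0.55405445 0.19856679] bolt -154.65127198952453 0.04527016618413969
0.1 [0.60004286 0.21784989] [0.55268156 0.19882626] bolt -158.11613917040745 0.051039121905445975
0.108 [0.59496595 0.21794815] [0.55268156 0.19882626] bolt -155.66652264369054 0.04640707920192833
post top [0.55710703 0.19837805] -152.66457265079217 0.04261791940698662
hinge [0.62678739 0.13761094] nozzle [0.60582112 0.16930803]
```

```bash
python3 -c "
import cv2
a=cv2.imread('pics/w5full.png')[225:305,280:370]
cv2.imwrite('pics/w6.png',cv2.resize(a,None,fx=7,fy=7,interpolation=cv2.INTER_CUBIC))"
```

```text
(no output)
```

View pics/w6.png

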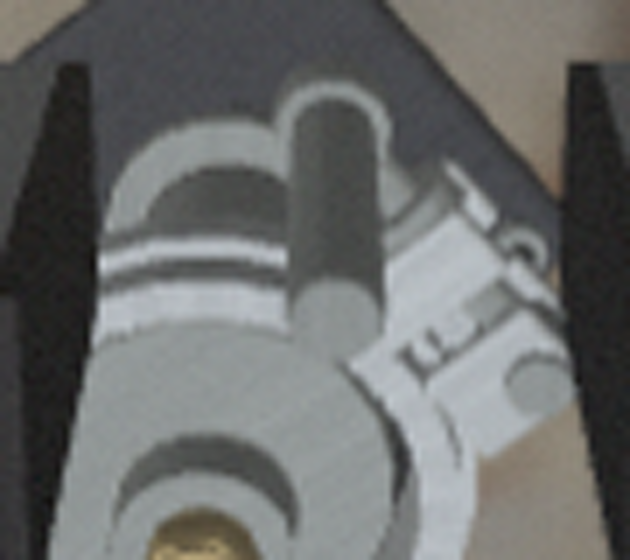

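The fork's ears meet the fixed end, parallel to it, with the bolt between them, and the gripper is clear. Handing in.

```bash
python3 -c "
from station import *
o=get_obs();print(o['t'],o['contact_force']);print(finish_job())"
```

```text
9.8167 [-0.17650353 -0.22924271 -0.07756009]
the job is handed in; nothing more can be done
None
```

On the nozzle stand I swung the ring to its stop, where about 13 N resisted. I then swung the latch bolt into the fork until it met a firm stop at about 28 N. After that I released it, lifted clear and handed in at 9.8 s; no verdict was reported.

**Last checks:** The last wrist image shows the ring's ears closed and the bolt in the fork. From the measured positions, the ring is about 4° from its stop and the latch about 3–4° (10° allowed), with a few degrees of uncertainty in each. The final contact force was about 0. I never went near the other stand, but I did not take a last picture of it.

**What disagreed:**
- **First grasp:** The first grip on the ring post closed on nothing. The fingertips looked about 30 mm higher in the pictures than the reported tool position implied. I gripped about 30 mm lower from then on and did not find the cause.
- **Stand angle:** My first estimate of the stand's angle from the top camera (31°) came out about 2° larger than the one from the last wrist image (about 29°).

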